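# Lock the shaft of the gluing fixture

## Robot

A 6-joint arm with a two-finger parallel gripper is mounted at the origin on a cart in front of the work surface, level with it; the furniture and walls round the work are solid. World frame = base frame: x ahead of the robot, y to its left, z up, the work surface at z = 0. Lengths are in m, angles in degrees, forces in N, time in s.
With the tool pointing down it reaches from about 0.25 to 0.725 m from the base axis. Payload 9.7 kg.
Tool frame: the origin (TCP) lies between the finger pads; the fingertips stand 19 mm ahead of it and the grasp point (between the pads) is the TCP; z points along the fingers, y is the line along which they close (so a half turn about z gives the same grasp; the last joint's range is limited). The gripper opens to 85 mm and grips with 20 to 120 N. Pads are 22 mm wide; open, the fingers measure 114 mm over their backs; the gripper's body (76 mm by 85 mm) begins 54 mm behind the grasp point. The pads swing forward as they close: fully open they stand 13 mm farther back than shut.
Start: joints at [-68.698, 4.979, 10.078, 95.1, 0, 90], TCP at [0.2, -0.512, 0.25] pointing down, gripper open.
Joint ranges: [-179.16, 179.16], [-48.56, 103.87], [-65.8, 70.77], [-126.05, 130.52], [-82.76, 87.17], [-180, 180]. Speed limits (degrees/s): [127.2, 127.2, 147.25, 180, 180, 180].

## Interface

Orientations are given as [roll, pitch, yaw] about the fixed x, y, z axes, in that order (R = Rz(yaw) Ry(pitch) Rx(roll)).
In Python, from workcell import telemetry, camera, calibration, workorder gives the robot as it stands.
- The arm moves only by the tool play_rows, never from a script. Its argument "increments" is a list of rows, each a list of 3 entries, a list of its own where there are three numbers: the shift along the tool's x, y, z in mm, then the turn, a rotation vector about the tool's x, y, z in degrees, then the closure, from 0 (fully open) to 1 (shut). In form: [[[x, y, z], [ax, ay, az], jaw], ...]. A call has 1 to 20 rows; each row is the pose to reach, as a shift and turn from the pose commanded when the call began, along the tool's axes at that moment; what a row does not reach only later rows make up. A row lasts 1/10 s, in which the tool goes at most 50 mm and 8.59 degrees, less where a joint would pass 70% of its speed; a pose out of reach is approached as far as the arm can. A call with a gripper value outside its range is refused whole. The fingers move at their own pace and stop on an object; "grip_force" is the grip in N (left out, the last holds). Time passes only in rows, so rows that repeat a pose let the fingers close. It gives the time, the measured TCP pose, the force, the opening and the grip force at its end, in the units of the state.
- telemetry.get_obs(): the state, without advancing time (a new reading comes with each control period).
- camera(name): name is "side" or "top"; returns (picture, depth): 400x640x3 uint8, red, green, blue; 400x640 float32, m along the optical axis (not along the pixel's ray), 0 where there is no reading.
- calibration(name): a dict with "vertical_fov" (degrees; the focal length in pixels is half the picture's height over the tangent of half this angle, whatever the lens; pixels are square), "cx", "cy" (the principal point, pixels), "rvec" (rotation vector, rad) and "tvec" (3), from world to camera coordinates, as OpenCV has them. Camera axes: x right, y down, z forward; pixel columns grow to the right and rows downward; lengths in m; the calibration is good to about 2 mm. A picture is of the moment at which its call begins. calibration takes no time and is no camera call.
- workorder.job_done(): hands the job in; it is judged then, once.
The state is a dict: "time": time; "q": joint angles; "qd": joint speeds; "joint_efforts": joint torques, N m; "ee_pos": TCP position; "tcp_rot": TCP orientation; "wrist_force": force on the tool from outside, world axes, zero at the start; "torque": the same for the moment, N m; "opening": finger opening in m; "grasp_force": force on a finger pad.
Only numpy, scipy, OpenCV 4.12 (cv2) and the standard library are available. Lean on these libraries where they do the work, as an engineer would, in place of code of your own. Each camera call takes 0.05 s, during which the arm holds its last target. There are 200 camera calls.

## Task

Lock the shaft of the grey fixture: push the upright peg sideways to turn the slotted brass disc until its slot lines up with the steel bar (either way round), then push the bar's red head so that the bar slides through the slot and into the blue keeper, until the head is up against the blue guide. Nothing needs gripping, only pushing with the fingertips: do not lift the bar or take it out of its guide, leave the things lying around where they are, and finish clear of everything.

Things in the scene. Friction and masses are not known exactly. Their poses are not given: they have to be found in the camera images.
- fixture: Grey fixture fixed to the table. Origin: disc axis at table height; x = the way the bar is pushed, y left of that, z up. Mm along x: bed -225..80 (64 wide, 8 thick); blue guide -98..-48 (two 15 mm cheeks 10 mm either side of the centre line, top z 34, open above); brass disc -40..40; blue keeper 47..75 (47 wide, top z 40, roofed opening 23 wide).
- lock_disc (a joint): Disc angle (rad), anticlockwise from above. Slot in line with the bar at 0 and at pi; peg at angle (value - pi/2) from the fixture's x axis, so at pi/2 it points to the keeper. Starts 0.7 to 2.44; stops at -0.5, 3.64. Disc 80 mm across, top z 30 mm, slot 21 mm wide, open above. Light friction (1.5 N at the peg), stays where left. The round nose and flared slot forgive 0.1 rad.
- peg_top (a point): Centre of the top of the upright peg (black, orange cap) on the disc: 11 mm thick, cap 13 mm, foot collar 15 mm (4 mm high), 31 mm from the disc axis, z = 30 to 72 mm. Push it sideways along its circle round the disc axis.
- bar_push (a point): Centre of the rear face of the bar's red head, the face to push, at z = 35 mm. Head 44 mm wide, 18 mm thick along the bar, z = 12 to 58 mm. Starts with its front 107 to 119 mm short of the guide; home, its front touches the guide (a firm stop) and this point is at x = -116 mm in the fixture's frame.
- bar_nose (a point): Tip of the round nose of the loose steel bar (16x16 mm, 164 mm long before its head, 0.28 to 0.46 kg, lying in the guide, z = 12 to 28 mm; this point at z = 20 mm). Starts 41 to 53 mm before the disc axis (1 to 13 mm short of the disc); home at x = +66 mm in the fixture's frame, 19 mm inside the keeper. Sliding takes up to 4 N.
- cyano_bottle: Bystander: small white instant-glue bottle with a blue cap, 27 mm across, 69 mm tall, standing. Origin at the centre of its underside.
- side_cutters: Bystander: red-handled side cutters, 52x130x12 mm, lying flat. Origin at the centre of its underside.
- letter_a: Bystander: white letter A, 53x52x9 mm, lying flat. Origin at the centre of its underside.
- led_module_c: Bystander: small white LED strip module with wires, 16x103x12 mm. Origin at the centre of its underside.
- spring_clamp: Bystander: blue spring clamp, 53x101x17 mm, lying flat. Origin at the centre of its underside.
- sanding_block: Bystander: brown sanding block, 60x100x28 mm. Origin at the centre of its underside.
- tape_roll_0: Bystander: roll of beige masking tape, 96 mm across, 24 mm high. Origin at the centre of its underside.
- lock_bar: The loose steel bar with its red head. Origin at the front face of the head, on the underside (z = 12 mm); x along the bar to the nose, z up.

How it is judged:
By the outcome, as a careful person would: the job done as asked, in the order asked, and still so for the second after the job is handed in, with the robot touching nothing.
It also fails if it takes over 53 s, if anything falls off the work surface, if the arm or the gripper's body presses on something with over 40 N, if the wrist force passes 120 N, or if a joint passes its speed limit or range.

## Working session

There is one attempt and no reset: what is moved stays moved. The work goes in short steps, Python scripts to look and compute and a tool call to move; the robot and the scene stay as the last step left them, time stands still between calls to the robot, and variables do not carry over. Pictures are saved under pics/ and viewed, at most 10 in all, crops included, and the job is handed in when it is done.

Besides the shell and the picture viewer there is one more tool, called after ">>>" as name(argument=value, ...) on one line, values as JSON. play_rows: Moves the arm, as the interface text tells. Its arguments: {"type":"object","properties":{"increments":{"type":"array"},"grip_force":{"type":"number"}},"required":["increments"]}

```bash
mkdir -p pics; ls; cat > h.py <<'E'
import numpy as np, cv2
from workcell import telemetry, camera, calibration, workorder
def cal(n):
    c=calibration(n); f=200/np.tan(np.radians(c["vertical_fov"])/2)
    return np.array([[f,0,c["cx"]],[0,f,c["cy"]],[0,0,1]]),cv2.Rodrigues(np.array(c["rvec"],float))[0],np.array(c["tvec"],float).reshape(3)
def pts(n,d):
    K,R,t=cal(n); v,u=np.mgrid[:400,:640]
    P=np.stack([(u-K[0,2])/K[0,0]*d,(v-K[1,2])/K[1,1]*d,d],-1)
    return (P-t)@R
def onz(n,u,v,z):
    K,R,t=cal(n); r=R.T@np.array([(u-K[0,2])/K[0,0],(v-K[1,2])/K[1,1],1]); o=-R.T@t
    return o+r*(z-o[2])/r[2]
E
python3 - <<'E'
from h import *
for n in("side","top"):
    p,d=camera(n); cv2.imwrite(f"pics/{n}0.png",p[...,::-1]); np.savez(f"{n}0.npz",p=p,d=d)
    c=calibration(n);print(c)
print(telemetry.get_obs())
E
```

```text
pics
{'vertical_fov': 42.52558528524622, 'cx': 326.2849070991131, 'cy': 200.68320089713737, 'rvec': array([ 2.00005224, -0.12704118,  0.09151581]), 'tvec': array([-0.50953804,  0.07796269,  1.1062919 ])}
{'vertical_fov': 56.96313654629187, 'cx': 319.4173119036192, 'cy': 200.72433062272796, 'rvec': array([ 2.12593768, -2.11323022,  0.2137852 ]), 'tvec': array([-0.03789157,  0.49601459,  0.98163908])}
{'time': 0.1, 'q': array([-6.86973714e+01,  5.00620293e+00,  1.00394360e+01,  9.51002329e+01,
       -1.63574258e-04,  9.00031210e+01]), 'qd': array([-0.0611034 , -0.01359709,  0.12938903,  0.00643337,  0.06614555,
       -0.09721758]), 'joint_efforts': array([ 9.88869870e-04, -5.21562803e+01,  4.65650976e+01,  1.60376891e-02,
        5.69621227e-05,  3.68357291e-06]), 'ee_pos': array([ 0.19974266, -0.51224609,  0.24967467]), 'tcp_rot': array([-1.79933000e+02,  1.67223776e-04,  2.12995077e+01]), 'wrist_force': array([ 0.33487301, -0.43772959, -0.68864827]), 'torque': array([ 0.00336454,  0.02433373, -0.04791898]), 'grasp_force': 0.0, 'opening': 0.08536861424622161}
```

View pics/top0.png

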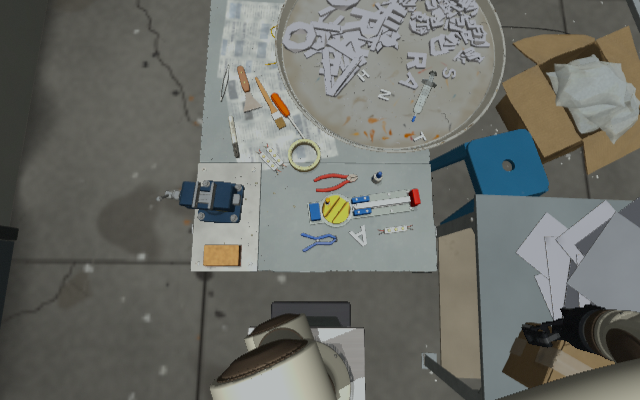

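View pics/side0.png

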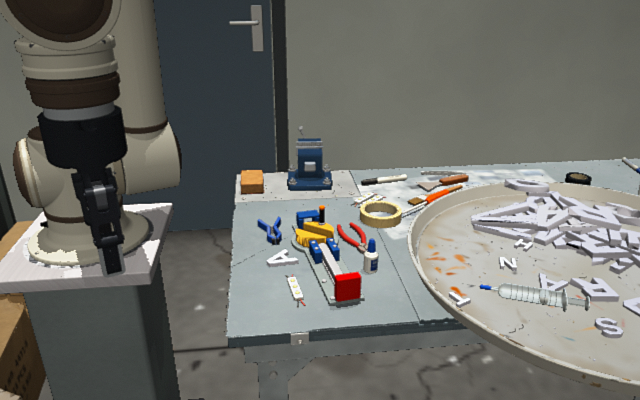

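The top view shows the blue keeper at about (315,211), the disc at (336,208), the guide at (361,205) and the red head at (415,198). In the side view the orange peg cap is at about (321,208) and the red head at (347,288). Next I'll measure them.

```bash
python3 - <<'E'
from h import *
for n,(a,b,c,e) in dict(top=(180,240,295,430),side=(200,310,285,370)).items():
    z=np.load(f"{n}0.npz"); p,d=z["p"],z["d"]; P=pts(n,d); hsv=cv2.cvtColor(p,cv2.COLOR_RGB2HSV).astype(int)
    H,S,V=hsv[...,0],hsv[...,1],hsv[...,2]; roi=np.zeros(H.shape,bool); roi[a:b,c:e]=1
    roi&=d>0
    for nm,m in dict(red=((H<4)|(H>176))&(S>180)&(V>120),yel=(H>20)&(H<35)&(S>120),orange=(H>6)&(H<19)&(S>150)&(V>120),blue=(H>100)&(H<120)&(S>150)).items():
        m=m&roi; 
        nn,lab,st,ce=cv2.connectedComponentsWithStats(m.astype(np.uint8))
        for i in range(1,nn):
            if st[i,4]<6: continue
            q=P[lab==i]; top=q[q[:,2]>np.percentile(q[:,2],90)-.004]
            print(n,nm,st[i,4],ce[i].round(1),"mean",q.mean(0).round(4),"top",np.median(top,0).round(4),"min",np.percentile(q,3,0).round(3),"max",np.percentile(q,97,0).round(3))
p=np.load("top0.npz")["p"]; cv2.imwrite("pics/t1.png",cv2.resize(p[170:260,295:430,::-1],None,fx=5.9,fy=5.9,interpolation=cv2.INTER_CUBIC))
E
```

```text
top red 39 [331.6 188.2] mean [ 0.5418 -0.0705  0.0099] top [ 0.5384 -0.0672  0.0117] min [ 0.533 -0.112  0.005] max [ 0.56  -0.028  0.014]
top red 80 [415.8 196.4] mean [ 0.5084 -0.3028  0.0583] top [ 0.5093 -0.3029  0.059 ] min [ 0.49  -0.311  0.055] max [ 0.527 -0.295  0.061]
top yel 568 [335.6 209.5] mean [ 0.4758 -0.0813  0.0252] top [ 0.4763 -0.0821  0.0313] min [ 0.442 -0.114  0.009] max [ 0.511 -0.048  0.035]
top blue 70 [359.5 199.9] mean [ 0.5026 -0.149   0.0323] top [ 0.5023 -0.1473  0.0348] min [ 0.496 -0.173  0.02 ] max [ 0.511 -0.127  0.038]
top blue 150 [314.4 211.5] mean [ 0.4672 -0.021   0.0397] top [ 0.4686 -0.02    0.0408] min [ 0.446 -0.034  0.029] max [ 0.488 -0.009  0.043]
top blue 73 [361.9 211.4] mean [ 0.4694 -0.1553  0.033 ] top [ 0.4702 -0.1552  0.0349] min [ 0.462 -0.178  0.021] max [ 0.479 -0.133  0.037]
top blue 15 [307.9 236.6] mean [ 0.3993 -0.003   0.0133] top [ 0.3979 -0.0075  0.016 ] min [ 0.395 -0.019  0.003] max [0.404 0.013 0.019]
top blue 6 [328.5 236. ] mean [ 0.4011 -0.0614  0.0155] top [ 0.4012 -0.0614  0.0153] min [ 0.401 -0.068  0.015] max 
[... 745 characters left out ...]
 [321.5 206.7] mean [ 0.4956 -0.0582  0.0722] top [ 0.4957 -0.0592  0.0726] min [ 0.491 -0.064  0.07 ] max [ 0.501 -0.051  0.074]
side blue 216 [306.7 216.5] mean [ 0.4669 -0.0282  0.0358] top [ 0.4687 -0.0265  0.0412] min [ 0.446 -0.038  0.016] max [ 0.492 -0.013  0.043]
side blue 130 [333.2 248.6] mean [ 0.5058 -0.1631  0.0302] top [ 0.5042 -0.1557  0.0347] min [ 0.497 -0.178  0.015] max [ 0.514 -0.131  0.037]
side blue 170 [315.5 252.2] mean [ 0.4704 -0.1681  0.0274] top [ 0.4706 -0.163   0.035 ] min [ 0.462 -0.182  0.013] max [ 0.48  -0.142  0.036]
side blue 15 [368.7 246.7] mean [ 0.567  -0.2056  0.0545] top [ 0.5674 -0.2042  0.061 ] min [ 0.566 -0.209  0.047] max [ 0.568 -0.201  0.065]
```

View pics/t1.png

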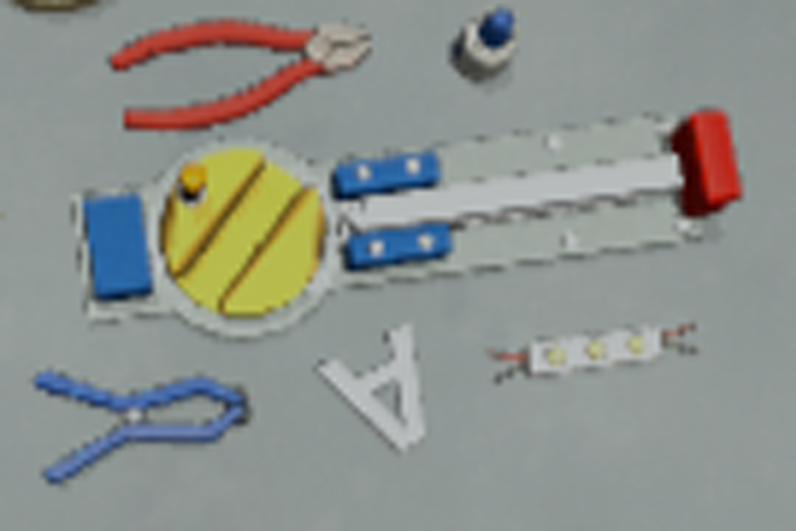

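>>> play_rows(increments=[[[453, -341, 60], [0, 0, -76.9], 1], [[453, -341, 60], [0, 0, -76.9], 1], [[453, -341, 60], [0, 0, -76.9], 1], [[453, -341, 60], [0, 0, -76.9], 1], [[453, -341, 60], [0, 0, -76.9], 1], [[453, -341, 60], [0, 0, -76.9], 1], [[453, -341, 60], [0, 0, -76.9], 1], [[453, -341, 60], [0, 0, -76.9], 1], [[453, -341, 60], [0, 0, -76.9], 1], [[453, -341, 60], [0, 0, -76.9], 1], [[453, -341, 60], [0, 0, -76.9], 1], [[453, -341, 60], [0, 0, -76.9], 1], [[453, -341, 100], [0, 0, -76.9], 1], [[453, -341, 100], [0, 0, -76.9], 1], [[453, -341, 100], [0, 0, -76.9], 1], [[453, -341, 100], [0, 0, -76.9], 1], [[453, -341, 100], [0, 0, -76.9], 1]])

```text
time: 1.8
ee_pos: [0.4985, -0.0307, 0.152]
tcp_rot: [179.9, 0.0, 98.1]
wrist_force: [-0.4, -0.3, 0.1]
opening: 0.0001
grasp_force: 0.0
```

>>> play_rows(increments=[[[0, 0, 40], [0, 0, 0], 1], [[0, 0, 70], [0, 0, 0], 1], [[0, 0, 83], [0, 0, 0], 1], [[0, 0, 83], [0, 0, 0], 1]])

```text
time: 2.2
ee_pos: [0.4973, -0.0304, 0.0666]
tcp_rot: [-179.9, -0.0, 98.2]
wrist_force: [0.0, 0.3, 0.7]
opening: 0.0003
grasp_force: 0.0
```

```bash
python3 - <<'E'
from h import *
p,d=camera("side"); a=p[140:310,240:400]; b=camera("top")[0][170:260,295:430]
a=cv2.resize(a,(400,425),interpolation=2); b=cv2.resize(b,(400,267),interpolation=2)
o=np.zeros((425,800,3),np.uint8); o[:,:400]=a; o[:267,400:]=b
cv2.imwrite("pics/s2.png",o[...,::-1]); print(telemetry.get_obs()["ee_pos"],telemetry.get_obs()["wrist_force"])
E
```

```text
[ 0.49865286 -0.03033968  0.06890743] [-0.04433201 -0.85003689  0.37858568]
```

View pics/s2.png

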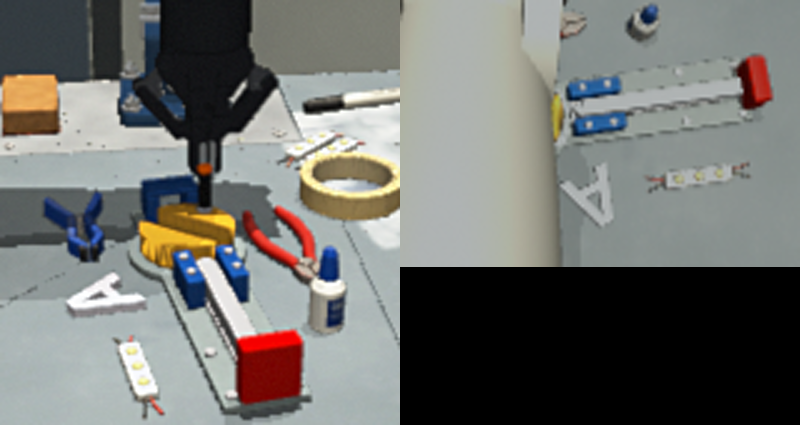

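The side view shows the fingertip behind the peg (composite about (205,165)), level with the cap and clear of the keeper.

>>> play_rows(increments=[[[-5, 1, 0], [0, 0, 0], 1], [[-10, 2, 0], [0, 0, 0], 1], [[-14, 2, 0], [0, 0, 0], 1], [[-17, 2, 0], [0, 0, 0], 1], [[-20, 2, 0], [0, 0, 0], 1], [[-23, 2, 0], [0, 0, 0], 1], [[-26, 2, 0], [0, 0, 0], 1], [[-28, 2, 0], [0, 0, 0], 1], [[-30, 2, 0], [0, 0, 0], 1], [[-31, 2, 0], [0, 0, 0], 1], [[-31, 2, 0], [0, 0, 0], 1]])

```text
time: 3.4
ee_pos: [0.5136, -0.0573, 0.0698]
tcp_rot: [178.8, -0.3, 98.4]
wrist_force: [45.3, 23.7, -19.7]
opening: 0.0001
grasp_force: 26.4
```

```bash
python3 - <<'E'
from h import *
p,d=camera("side"); 
cv2.imwrite("pics/s3.png",cv2.resize(p[180:310,260:400],None,fx=4.5,fy=4.5,interpolation=2)[...,::-1]); print(telemetry.get_obs()["ee_pos"],telemetry.get_obs()["wrist_force"])
P=pts("side",d);H,S,V=np.moveaxis(cv2.cvtColor(p,cv2.COLOR_RGB2HSV).astype(int),-1,0)
m=(H>6)&(H<19)&(S>150)&(V>120)&(d>0)&(P[...,2]>.06)&(abs(P[...,1]+.08)<.06)&(abs(P[...,0]-.48)<.06)
print(m.sum(),np.median(P[m],0))
E
```

```text
[ 0.51358091 -0.05729835  0.06975647] [ 46.27911843  23.39627691 -19.58302853]
19 [ 0.50709669 -0.0734272   0.07223929]
```

View pics/s3.png

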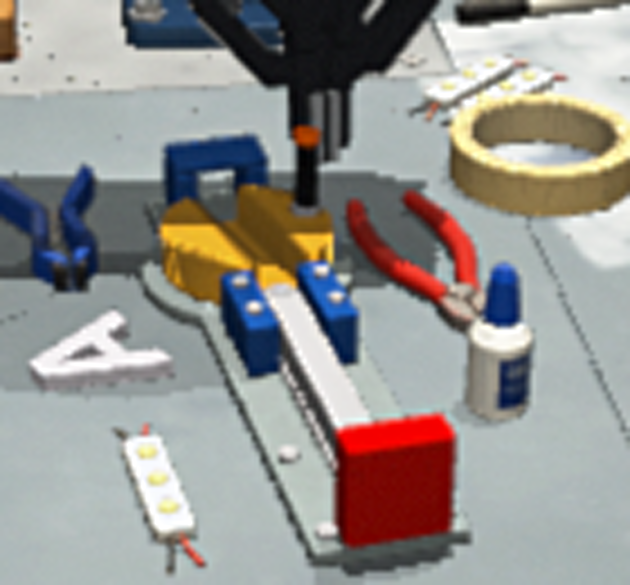

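The view shows the slot nearly in line, with the peg (at about (307,170)) sitting at the fingertip's left edge. The contact has slid to a corner and is loading the peg radially. I'll back off and push again, centred on the peg.

>>> play_rows(increments=[[[4, 2, 0], [0, 0, 0], 1], [[9, 3, 0], [0, 0, 0], 1], [[14, 2, 0], [0, 0, 0], 1], [[14, 0, 0], [0, 0, 0], 1], [[14, 0, 0], [0, 0, 0], 1]])

```text
time: 3.95
ee_pos: [0.506, -0.0449, 0.0693]
tcp_rot: [179.5, -0.2, 98.3]
wrist_force: [14.3, 13.8, -1.6]
opening: 0.0
grasp_force: 9.0
```

```bash
cat > m.py <<'E'
from h import *
p,d=camera("side"); o=telemetry.get_obs()
P=pts("side",d);H,S,V=np.moveaxis(cv2.cvtColor(p,cv2.COLOR_RGB2HSV).astype(int),-1,0)
m=(H>6)&(H<19)&(S>150)&(V>120)&(d>0)&(P[...,2]>.06)&(abs(P[...,1]+.08)<.06)&(abs(P[...,0]-.48)<.06)
A=np.array([.4773,-.0839]);u=np.array([-.1427,.9898]);v=np.array([-.9898,-.1427])
F=lambda q:(((q[:2]-A)@u*1000).round(1),((q[:2]-A)@v*1000).round(1))
print("peg",m.sum(),F(np.median(P[m],0)),"tcp",F(o["ee_pos"]),o["ee_pos"],o["wrist_force"].round(1))
E
python3 m.py
```

```text
peg 18 (np.float64(16.8), np.float64(-26.1)) tcp (np.float64(34.5), np.float64(-34.0)) [ 0.50600236 -0.04493703  0.06928248] [14.7 13.5 -0.6]
```

>>> play_rows(increments=[[[2, 4, 0], [0, 0, 0], 1], [[6, 4, 0], [0, 0, 0], 1], [[12, 4, 0], [0, 0, 0], 1], [[17, 0, 0], [0, 0, 0], 1], [[17, 0, 0], [0, 0, 0], 1]])

```text
time: 4.5
ee_pos: [0.4991, -0.0294, 0.0672]
tcp_rot: [-180.0, -0.0, 98.2]
wrist_force: [0.2, -0.5, -0.7]
opening: -0.0002
grasp_force: 0.0
```

```bash
python3 m.py
```

```text
peg 19 (np.float64(16.7), np.float64(-25.9)) tcp (np.float64(50.5), np.float64(-29.7)) [ 0.49950153 -0.02969021  0.06727061] [ 0.5  0.3 -0. ]
```

>>> play_rows(increments=[[[-4, -5, 0], [0, 0, 0], 1], [[-8, -5, 0], [0, 0, 0], 1], [[-12, -5, 0], [0, 0, 0], 1], [[-15, -4.5, 0], [0, 0, 0], 1], [[-17, -3.3, 0], [0, 0, 0], 1], [[-19.5, -2, 0], [0, 0, 0], 1], [[-22, -1, 0], [0, 0, 0], 1], [[-24.5, 0, 0], [0, 0, 0], 1], [[-26.5, 0.4, 0], [0, 0, 0], 1], [[-28.5, 0.7, 0], [0, 0, 0], 1], [[-28.5, 0.7, 0], [0, 0, 0], 1]])

```text
time: 5.65
ee_pos: [0.5046, -0.0584, 0.0672]
tcp_rot: [-180.0, 0.0, 98.2]
wrist_force: [-0.4, 0.0, -0.2]
opening: 0.0002
grasp_force: 0.1
```

```bash
python3 m.py
```

```text
peg 20 (np.float64(2.6), np.float64(-31.2)) tcp (np.float64(21.4), np.float64(-30.5)) [ 0.50447254 -0.05836924  0.06717131] [0.  0.1 0.5]
```

>>> play_rows(increments=[[[-1.7, 0.2, 0], [0, 0, 0], 1], [[-3.3, 0.3, 0], [0, 0, 0], 1], [[-3.3, 0.3, 0], [0, 0, 0], 1], [[2, 0.3, 0], [0, 0, 0], 1], [[12, 0, 0], [0, 0, 0], 1], [[20, 0, -80], [0, 0, 0], 1], [[20, 0, -100], [0, 0, 0], 1], [[20, 0, -100], [0, 0, 0], 1], [[20, 0, -100], [0, 0, 0], 1]])

```text
time: 6.6
ee_pos: [0.5024, -0.0376, 0.1686]
tcp_rot: [179.9, 0.0, 98.2]
wrist_force: [0.2, 0.1, -0.1]
opening: -0.0001
grasp_force: 0.0
```

```bash
python3 m.py; python3 - <<'E'
from h import *
p,d=camera("side"); cv2.imwrite("pics/s4.png",cv2.resize(p[195:305,280:380],None,fx=5.4,fy=5.4,interpolation=2)[...,::-1])
E
```

```text
peg 17 (np.float64(-2.3), np.float64(-30.9)) tcp (np.float64(42.3), np.float64(-30.8)) [ 0.50175325 -0.0376575   0.16706724] [-0.4 -0.3 -0.5]
```

View pics/s4.png

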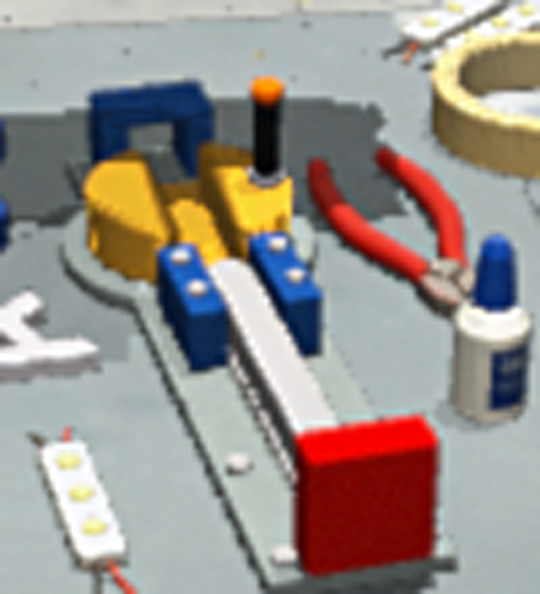

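The slot looks in line with the bar, pointing through to the keeper opening, and the peg (267,130) is square to the side. Next I move behind the red head.

>>> play_rows(increments=[[[-297, -31, 0], [0, 0, 0], 1], [[-297, -31, 0], [0, 0, 0], 1], [[-297, -31, 0], [0, 0, 0], 1], [[-297, -31, 0], [0, 0, 0], 1], [[-297, -31, 0], [0, 0, 0], 1], [[-297, -31, 0], [0, 0, 0], 1], [[-297, -31, 0], [0, 0, 0], 1], [[-297, -31, 0], [0, 0, 0], 1], [[-297, -31, 40], [0, 0, 0], 1], [[-297, -31, 80], [0, 0, 0], 1], [[-297, -31, 110], [0, 0, 0], 1], [[-297, -31, 123], [0, 0, 0], 1], [[-297, -31, 123], [0, 0, 0], 1]])

```text
time: 8.0
ee_pos: [0.5127, -0.3348, 0.0424]
tcp_rot: [-179.8, -0.1, 98.3]
wrist_force: [-0.2, -1.1, 0.0]
opening: -0.0
grasp_force: 0.0
```

```bash
python3 m.py; python3 - <<'E'
from h import *
a=camera("side")[0][195:335,280:400]; b=camera("top")[0][170:260,295:430]
a=cv2.resize(a,(360,420),interpolation=2); b=cv2.resize(b,(440,293),interpolation=2)
o=np.zeros((420,800,3),np.uint8); o[:,:360]=a; o[:293,360:]=b
cv2.imwrite("pics/s5.png",o[...,::-1])
E
```

```text
peg 12 (np.float64(-4.4), np.float64(-29.5)) tcp (np.float64(-254.3), np.float64(0.1)) [ 0.51353375 -0.33562482  0.04441106] [ 0.7 -0.5  1.1]
```

View pics/s5.png

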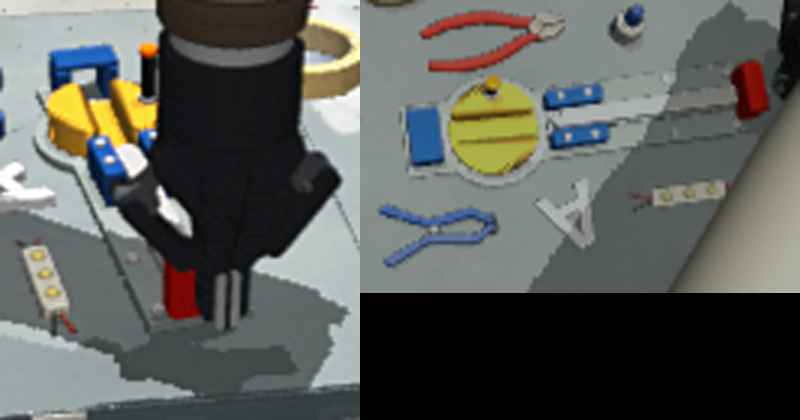

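The side view shows the fingertip behind the head. In the top view the slot looks slightly over-rotated against the bar, by a few degrees, so I'll quantify it before pushing.

```bash
python3 - <<'E'
from h import *
p,d=camera("top"); np.savez("top5.npz",p=p,d=d)
P=pts("top",d);H,S,V=np.moveaxis(cv2.cvtColor(p,cv2.COLOR_RGB2HSV).astype(int),-1,0)
A=np.array([.4773,-.0839]);u=np.array([-.1427,.9898]);v=np.array([-.9898,-.1427])
yel=(H>20)&(H<35)&(S>120); yel[:180]=0;yel[240:]=0
K=V.astype(float)
# brightness map on the z=.03 plane in the fixture frame
Kc,R,t=cal("top")
xs=np.arange(-60,61);ys=np.arange(-50,51)
X,Y=np.meshgrid(xs,ys)
W=np.c_[A+(X.ravel()[:,None]*u+Y.ravel()[:,None]*v)/1000,np.full(X.size,.03)]
q=cv2.projectPoints(W,cv2.Rodrigues(R)[0],t,Kc,None)[0].reshape(*X.shape,2).astype(np.float32)
im=cv2.remap(p,q[...,0],q[...,1],cv2.INTER_LINEAR)
cv2.imwrite("pics/r.png",cv2.resize(im[::-1,:,::-1],None,fx=5,fy=5,interpolation=2))
g=im.astype(float).sum(2)
for lo,hi in((-20,-3),(3,20)):
    xx=[];yy=[]
    for x in range(-26,27,2):
        c=g[(ys>=lo)&(ys<=hi),x+60]; xx.append(x); w=np.clip(c.mean()-15-c,0,None); yy.append((w*np.arange(lo,hi+1)).sum()/max(w.sum(),1))
    k=np.polyfit(xx,yy,1); print(lo,np.degrees(np.arctan(k[0])),k[1],np.round(yy,1))
E
```

```text
-20 -2.6979377086085945 -11.064843963259483 [ -9.9  -9.9  -9.9 -10.  -10.2 -10.3 -10.2 -10.4 -10.5 -10.6 -10.8 -11.
 -11.2 -11.3 -11.4 -11.5 -11.4 -11.5 -11.7 -11.9 -11.5 -11.5 -11.7 -11.8
 -12.  -12.2 -12.4]
3 -3.3995026556687438 11.13196307171978 [12.5 12.4 12.1 11.9 12.1 12.2 12.  12.1 12.1 11.9 11.6 11.5 11.4 11.2
 11.2 11.  10.7 10.6 10.6 10.6 10.4 10.1 10.   9.9  9.7  9.5  9.3]
```

View pics/r.png

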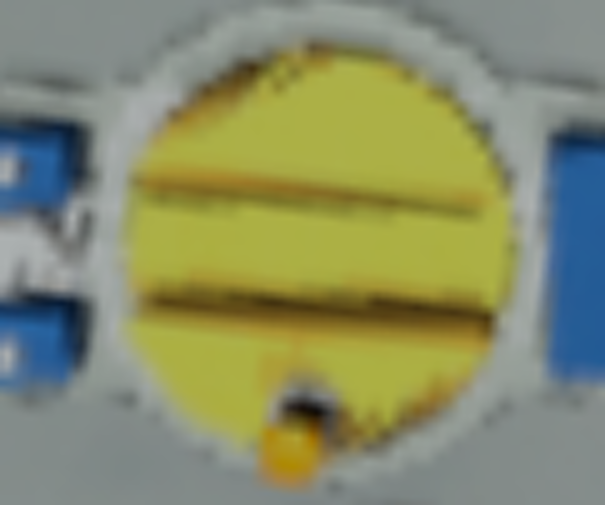

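The rectified view shows the slot centred and about 3° (0.05 rad) off, inside the 0.1 rad tolerance. I'll push gently and watch the force.

>>> play_rows(increments=[[[5, 0, 0], [0, 0, 0], 1], [[9, 0, 0], [0, 0, 0], 1], [[12, 0, 0], [0, 0, 0], 1], [[15, 0, 0], [0, 0, 0], 1], [[18, 0, 0], [0, 0, 0], 1], [[21, 0, 0], [0, 0, 0], 1], [[24, 0, 0], [0, 0, 0], 1], [[27, 0, 0], [0, 0, 0], 1], [[30, 0, 0], [0, 0, 0], 1], [[33, 0, 0], [0, 0, 0], 1], [[36, 0, 0], [0, 0, 0], 1], [[39, 0, 0], [0, 0, 0], 1], [[42, 0, 0], [0, 0, 0], 1], [[45, 0, 0], [0, 0, 0], 1], [[48, 0, 0], [0, 0, 0], 1], [[51, 0, 0], [0, 0, 0], 1], [[54, 0, 0], [0, 0, 0], 1], [[57, 0, 0], [0, 0, 0], 1], [[60, 0, 0], [0, 0, 0], 1], [[60, 0, 0], [0, 0, 0], 1]])

```text
time: 10.2
ee_pos: [0.5048, -0.2765, 0.0441]
tcp_rot: [-180.0, -0.0, 98.2]
wrist_force: [0.7, -0.3, 1.0]
opening: 0.0003
grasp_force: 0.7
```

```bash
python3 m.py; python3 - <<'E'
from h import *
a=camera("side")[0][195:335,280:400]; b=camera("top")[0][170:260,295:430]
a=cv2.resize(a,(360,420),interpolation=2); b=cv2.resize(b,(440,293),interpolation=2)
o=np.zeros((420,800,3),np.uint8); o[:,:360]=a; o[:293,360:]=b
cv2.imwrite("pics/s6.png",o[...,::-1])
E
```

```text
peg 0 (np.float64(nan), np.float64(nan)) tcp (np.float64(-194.6), np.float64(0.3)) [ 0.50475529 -0.27653108  0.04394188] [-0.1 -0.5  0.5]
  return _methods._mean(a, axis=axis, dtype=dtype,
  ret = um.true_divide(
```

View pics/s6.png

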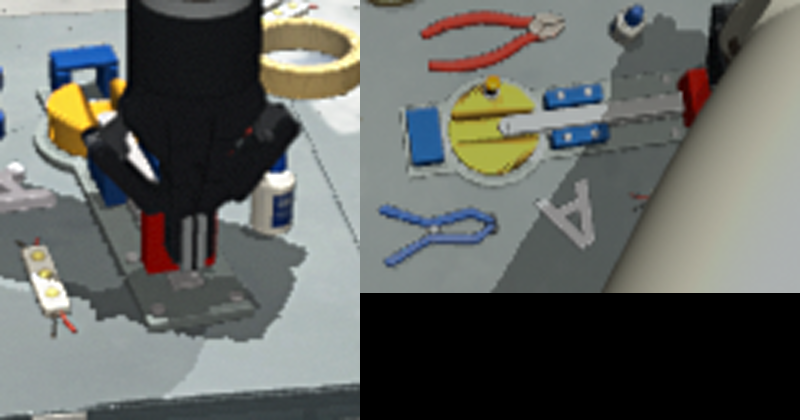

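The bar's nose is in the slot, at about (505,127) in the composite, with almost no force. I'll carry on.

>>> play_rows(increments=[[[3, 0, 0], [0, 0, 0], 1], [[6, 0, 0], [0, 0, 0], 1], [[9, 0, 0], [0, 0, 0], 1], [[12, 0, 0], [0, 0, 0], 1], [[15, 0, 0], [0, 0, 0], 1], [[18, 0, 0], [0, 0, 0], 1], [[21, 0, 0], [0, 0, 0], 1], [[24, 0, 0], [0, 0, 0], 1], [[27, 0, 0], [0, 0, 0], 1], [[30, 0, 0], [0, 0, 0], 1], [[33, 0, 0], [0, 0, 0], 1], [[36, 0, 0], [0, 0, 0], 1], [[39, 0, 0], [0, 0, 0], 1], [[42, 0, 0], [0, 0, 0], 1], [[45, 0, 0], [0, 0, 0], 1], [[48, 0, 0], [0, 0, 0], 1], [[51, 0, 0], [0, 0, 0], 1], [[54, 0, 0], [0, 0, 0], 1], [[57, 0, 0], [0, 0, 0], 1], [[60, 0, 0], [0, 0, 0], 1]])

```text
time: 12.35
ee_pos: [0.4965, -0.2176, 0.0444]
tcp_rot: [180.0, 0.0, 98.2]
wrist_force: [0.8, -3.0, -0.1]
opening: -0.0002
grasp_force: 1.2
```

>>> play_rows(increments=[[[1.5, 0, 0], [0, 0, 0], 1], [[3, 0, 0], [0, 0, 0], 1], [[4, 0, 0], [0, 0, 0], 1], [[5, 0, 0], [0, 0, 0], 1], [[6, 0, 0], [0, 0, 0], 1], [[6, 0, 0], [0, 0, 0], 1]])

```text
time: 12.95
ee_pos: [0.4956, -0.2118, 0.0443]
tcp_rot: [180.0, -0.0, 98.2]
wrist_force: [0.6, -3.5, -0.2]
opening: 0.0001
grasp_force: 1.0
```

>>> play_rows(increments=[[[0.7, 0, 0], [0, 0, 0], 1], [[1.4, 0, 0], [0, 0, 0], 1], [[2, 0, 0], [0, 0, 0], 1], [[2, 0, 0], [0, 0, 0], 1]])

```text
time: 13.35
ee_pos: [0.4953, -0.2098, 0.0443]
tcp_rot: [180.0, -0.0, 98.2]
wrist_force: [0.2, -3.4, 0.4]
opening: -0.0002
grasp_force: 1.3
```

>>> play_rows(increments=[[[0.7, 0, 0], [0, 0, 0], 1], [[1.4, 0, 0], [0, 0, 0], 1], [[2, 0, 0], [0, 0, 0], 1], [[2, 0, 0], [0, 0, 0], 1]])

```text
time: 13.75
ee_pos: [0.495, -0.2078, 0.0443]
tcp_rot: [180.0, -0.0, 98.2]
wrist_force: [0.8, -2.7, 0.9]
opening: -0.0
grasp_force: 1.3
```

>>> play_rows(increments=[[[0.7, 0, 0], [0, 0, 0], 1], [[1.4, 0, 0], [0, 0, 0], 1], [[2, 0, 0], [0, 0, 0], 1], [[2, 0, 0], [0, 0, 0], 1]])

```text
time: 14.15
ee_pos: [0.495, -0.2075, 0.0445]
tcp_rot: [180.0, 0.2, 98.1]
wrist_force: [1.2, -12.7, -1.2]
opening: 0.0002
grasp_force: 6.1
```

>>> play_rows(increments=[[[0.7, 0, 0], [0, 0, 0], 1], [[1.4, 0, 0], [0, 0, 0], 1], [[2, 0, 0], [0, 0, 0], 1], [[2, 0, 0], [0, 0, 0], 1]])

```text
time: 14.55
ee_pos: [0.495, -0.2073, 0.0447]
tcp_rot: [180.0, 0.4, 98.1]
wrist_force: [2.8, -23.0, -4.6]
opening: -0.0
grasp_force: 11.5
```

Firm stop reached: 23 N with no further travel. I'll back off and retreat up and clear.

>>> play_rows(increments=[[[-4, 0, 0], [0, 0, 0], 1], [[-10, 0, 0], [0, 0, 0], 1], [[-25, 0, 0], [0, 0, 0], 1], [[-40, 0, 0], [0, 0, 0], 1], [[-40, 0, -50], [0, 0, 0], 1], [[-40, 0, -100], [0, 0, 0], 1], [[-40, 0, -150], [0, 0, 0], 1], [[-130, 0, -180], [0, 0, 0], 1], [[-180, 0, -180], [0, 0, 0], 1], [[-230, 0, -180], [0, 0, 0], 1], [[-230, 0, -180], [0, 0, 0], 1], [[-230, 0, -180], [0, 0, 0], 1], [[-230, 0, -180], [0, 0, 0], 1]])

```text
time: 15.85
ee_pos: [0.5268, -0.4332, 0.2227]
tcp_rot: [-179.9, -0.1, 98.1]
wrist_force: [-0.4, -0.1, 0.3]
opening: -0.0002
grasp_force: 0.0
```

```bash
python3 m.py; python3 - <<'E'
from h import *
a=camera("side")[0][195:335,280:400]; b=camera("top")[0][170:260,295:430]
a=cv2.resize(a,(360,420),interpolation=2); b=cv2.resize(b,(440,293),interpolation=2)
o=np.zeros((420,800,3),np.uint8); o[:,:360]=a; o[:293,360:]=b
cv2.imwrite("pics/s7.png",o[...,::-1])
E
```

```text
peg 13 (np.float64(-3.5), np.float64(-30.6)) tcp (np.float64(-351.7), np.float64(0.6)) [ 0.52693653 -0.43207425  0.22353956] [ 0.9  0.5 -0.5]
```

View pics/s7.png

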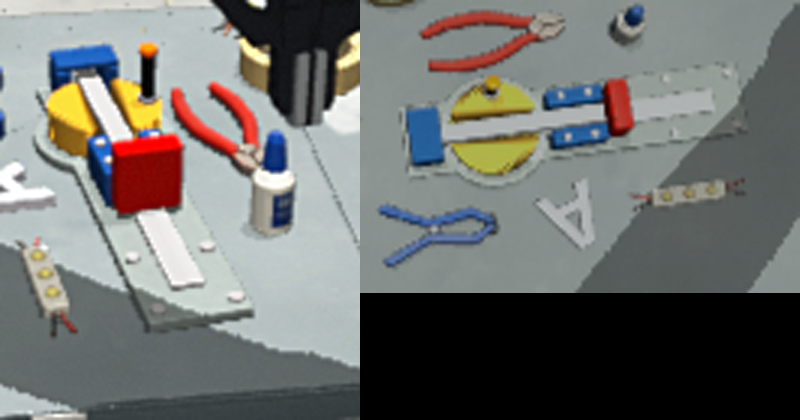

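The bar runs through the slot into the keeper at (440,130). The head at (618,105) is up against the guide, the bystanders haven't moved and the arm is clear.

```bash
python3 -c "
from workcell import workorder
print(workorder.job_done())"
```

```text
the job is handed in; nothing more can be done
None
```

The shaft is locked and the job is handed in: the disc is aligned, the bar is through the slot and into the keeper with its head hard against the guide, and the arm is clear; the first push on the peg slipped to a corner and briefly loaded it to about 55 N at the wrist (limit 120 N) before I re-centred.

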